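# Pack up the gap under a board in the vise and hold the board down on the packing

## Task

The red board in the sprung vise head has nothing firm under its front edge: stack yellow spacer plates from the blue mat squarely on the one already lying on the steel post, slid in under the board's edge, adding one at a time until the gap is small enough that the board, pushed down, lands on the stack before its travel runs out. Then press gently with the gripper on the black pad so that the board sits firmly on the stack, and finish while still holding it down; the head springs up again if let go. Leave the other things on the bench where they are.

Things in the scene. Friction and masses are not known exactly. Their poses are not given: they have to be found in the camera images.
- seat (a point): middle of the flat top of the steel support post (top bar 108 x 30 mm, 10 mm thick, on a round column; fixed). x axis: along the bar, pointing level to the vise and under the board; z up. Every spacer plate belongs centred here, long side along x. The post's height differs from start to start. The board's front edge lies 22 mm from this point along +x, so 28 mm of a centred plate is under the board and 72 mm sticks out towards the robot, open from above and to both sides
- board_edge (a point): middle of the lower front edge of the red board (130 mm wide, 100 mm deep, 4 mm thick, level; front edge across the x axis of the seat). The gap to be filled is this point's height minus the seat's: 34 to 50 mm before pressing, of which the plate lying there takes 12 mm. It moves down with the head
- press (a point): middle of the top of the black press pad (24 x 44 mm, 6 mm thick) at the board's front, 36 mm from the seat along its +x, right above the plates' inner ends; 10 mm above the board's underside. Clear above; the head's grey clamp stands 75 mm further along +x, its top 40 mm above the pad; the grey block and pin of the vise column behind it reach 170 mm above the table
- head (a joint): how far the vise head with the board is pushed straight down, m: 0 at rest (top), 0.020 at its lower stop. A spring pushes it up: about 1.5 N to start, about 3.5 N at the stop. So the board lands on the stack only if what is left of the gap is under 20 mm; else it meets the stop first
- plate0_mid (a point): centre of the yellow plastic spacer plate that lies on the post from the start, loose, 100 x 36 x 12 mm, 50 g; x axis along its length, z up. Plates and stack may be pushed sideways by the fingers: only friction holds them
- plate1_mid (a point): centre of a loose yellow spacer plate, 100 x 36 x 12 mm, 50 g, lying flat on the blue mat at the start (6 mm above the mat's top); x axis along its length (100 mm), y across (36 mm, the side to grip), z up. Either end may go first. One or two of the three are needed
- plate2_mid (a point): centre of a loose yellow spacer plate, 100 x 36 x 12 mm, 50 g, lying flat on the blue mat at the start (6 mm above the mat's top); x axis along its length (100 mm), y across (36 mm, the side to grip), z up. Either end may go first. One or two of the three are needed
- plate3_mid (a point): centre of a loose yellow spacer plate, 100 x 36 x 12 mm, 50 g, lying flat on the blue mat at the start (6 mm above the mat's top); x axis along its length (100 mm), y across (36 mm, the side to grip), z up. Either end may go first. One or two of the three are needed
- mat: thin blue bench mat, 170 x 270 x 3 mm, fixed, origin under its centre; the three plates lie on it side by side, long sides along its x axis, about 85 mm apart
- vise: grey base plate of the board vise, 240 x 130 x 22 mm, fixed, origin under its centre on the table; x axis as the seat's; carries the column (centre 90 mm along +x) and the sprung head. The board's underside at rest is 95 mm above the table
- post: the steel support post as a whole; its origin is 50 mm below its top
- screwdriver: orange screwdriver lying on the bench, leave alone
- mug: blue mug, 80 mm wide, 95 mm tall, leave alone
- flux: amber jar, 48 mm wide, 100 mm tall, leave alone
- mouse: black computer mouse, leave alone
- spare_board: small spare red board, 70 x 100 mm, leave alone
- screw_tray: grey divided screw tray, 90 x 130 x 30 mm, leave alone
Mind the look-alikes: they are no part of the job. Leave any orange look-alike of the part that bears plate3_mid alone.

How it is judged:
On the way:
1. a second spacer plate lies flat and squarely on the first one on the post, let go, its far end under the board (((horizontal distance between plate1_mid and seat below 0.015 m and angle between plate1_mid's own z axis and vertical below 0.08 rad and angle between the x axis of plate1_mid and the x axis of seat, either way round below 0.2 rad and z of plate1_mid in the frame of seat between 0.015 and 0.021 m and contact force between the fingers and plate1 below 0.1 N and linear speed of plate1 below 0.02 m/s) or (horizontal distance between plate2_mid and seat below 0.015 m and angle between plate2_mid's own z axis and vertical below 0.08 rad and angle between the x axis of plate2_mid and the x axis of seat, either way round below 0.2 rad and z of plate2_mid in the frame of seat between 0.015 and 0.021 m and contact force between the fingers and plate2 below 0.1 N and linear speed of plate2 below 0.02 m/s) or (horizontal distance between plate3_mid and seat below 0.015 m and angle between plate3_mid's own z axis and vertical below 0.08 rad and angle between the x axis of plate3_mid and the x axis of seat, either way round below 0.2 rad and z of plate3_mid in the frame of seat between 0.015 and 0.021 m and contact force between the fingers and plate3 below 0.1 N and linear speed of plate3 below 0.02 m/s))), for 0.2 s.
At the end, for the whole second after the job is handed in: Bottom, second and top plate lie flat (0.08 rad), centred within 15 mm of the seat, turned under 0.2 rad. For the last second the gripper presses the head with over 2 N, the board bears on an added plate and the bottom plate on the post with over 1.5 N each, head at rest (horizontal distance between plate0_mid and seat below 0.015 m and angle between plate0_mid's own z axis and vertical below 0.08 rad and angle between the x axis of plate0_mid and the x axis of seat, either way round below 0.2 rad and ((horizontal distance between plate1_mid and seat below 0.015 m and angle between plate1_mid's own z axis and vertical below 0.08 rad and angle between the x axis of plate1_mid and the x axis of seat, either way round below 0.2 rad and z of plate1_mid in the frame of seat between 0.015 and 0.021 m and contact force between the fingers and plate1 below 0.1 N and linear speed of plate1 below 0.02 m/s) or (horizontal distance between plate2_mid and seat below 0.015 m and angle between plate2_mid's own z axis and vertical below 0.08 rad and angle between the x axis of plate2_mid and the x axis of seat, either way round below 0.2 rad and z of plate2_mid in the frame of seat between 0.015 and 0.021 m and contact force between the fingers and plate2 below 0.1 N and linear speed of plate2 below 0.02 m/s) or (horizontal distance between plate3_mid and seat below 0.015 m and angle between plate3_mid's own z axis and vertical below 0.08 rad and angle between the x axis of plate3_mid and the x axis of seat, either way round below 0.2 rad and z of plate3_mid in the frame of seat between 0.015 and 0.021 m and contact force between the fingers and plate3 below 0.1 N and linear speed of plate3 below 0.02 m/s)) and ((horizontal distance between plate1_mid and seat below 0.015 m and angle between plate1_mid's own z axis and vertical below 0.08 rad and angle between the x axis of plate1_mid and the x axis of seat, either way round below 0.2 rad and contact force between head and plate1 above 1.5 N) or (horizontal distance between plate2_mid and seat below 0.015 m and angle between plate2_mid's own z axis and vertical below 0.08 rad and angle between the x axis of plate2_mid and the x axis of seat, either way round below 0.2 rad and contact force between head and plate2 above 1.5 N) or (horizontal distance between plate3_mid and seat below 0.015 m and angle between plate3_mid's own z axis and vertical below 0.08 rad and angle between the x axis of plate3_mid and the x axis of seat, either way round below 0.2 rad and contact force between head and plate3 above 1.5 N)) and contact force between post and plate0 above 1.5 N and contact force between any of the fingers, the arm and head above 2 N and velocity of joint head between -0.005 and 0.005 m/s); the arm keeps its last pose, push and grip.
It fails at once if the board is pressed harder than 60 N (contact force between any of the fingers, the arm and head above 60 N).
It fails at once if another thing on the bench is moved over 30 mm (distance of any of screwdriver, mug, flux, mouse, spare_board, screw_tray from where it was at the start of the episode above 0.03 m).
It also fails if it takes over 67 s, if anything falls off the work surface, if the arm or the gripper's body presses on something with over 40 N, if the wrist force passes 120 N, or if a joint passes its speed limit or range.

## Robot

A 7-joint arm with a two-finger parallel gripper is mounted at the origin on the work surface. World frame = base frame: x ahead of the robot, y to its left, z up, the work surface at z = 0. Lengths are in m, angles in rad, forces in N, time in s.
With the tool pointing down it reaches from about 0.425 to 0.95 m from the base axis. Payload 4.7 kg.
Tool frame: the origin (TCP) lies on the centre line of the jaws, within the pads' length; the fingertips stand robot.nose_length ahead of it and the grasp point (between the pads) lies 8 mm behind it (robot.nose_length is the distance from the TCP to the fingertips, in m); z points along the fingers, y is the line along which they close (so a half turn about z gives the same grasp; the last joint's range is limited). The gripper opens to 85 mm and grips with 20 to 120 N. Pads are 22 mm wide; open, the fingers measure 114 mm over their backs; the gripper's body (76 mm by 85 mm) begins 54 mm behind the grasp point. The pads swing forward as they close: fully open they stand 13 mm farther back than shut.
Start: joints at [-1.173, 0.469, -0.049, 1.532, 0.024, 1.141, -0.082], TCP at [0.279, 0.614, 0.217] pointing down, gripper open.
Joint ranges: [-2.59, 2.59], [-0.33, 1.99], [-1.39, 1.29], [0.1, 2.45], [-1.04, 4.18], [0.21, 1.99], [-2.66, 2.66]. Speed limits (rad/s): [2.57, 2.57, 3.14, 3.14, 3.14, 3.14, 3.14].

## Interface

Orientations are given as [roll, pitch, yaw] about the fixed x, y, z axes, in that order (R = Rz(yaw) Ry(pitch) Rx(roll)).
In Python, from plant import robot gives the robot as it stands. Calls block until the motion is done:
- robot.goto(position, orientation): joint-space move of the TCP to a pose.
- robot.move_straight(position, vel=0.15, attitude=None, contact_N=None): straight line of the TCP; attitude=None keeps the orientation; vel is the mean speed in m/s. With contact_N (N) it stops when the force on the tool has changed by that much, and returns True; else False.
- robot.move_joints(angles): joint-space move.
- robot.grip(opening, strength=None): opening from 0.0 (shut) to 1.0 (fully open); strength is the grip in N (None keeps the last); returns when the fingers have stopped.
- robot.sleep(seconds).
- robot.inverse_kinematics(position, orientation): joint angles nearest the present ones, or None.
- robot.sense(): the state.
- robot.grab_frame(name): name is "scene" or "top" or "wrist"; returns a dict with "image" (420x560x3 uint8, red, green, blue), "range_z" (420x560 float32, m along the optical axis (not along the pixel's ray), 0 where there is no reading), "fx", "fy", "cx", "cy" (pixels), "dist_coeffs" ([k1, k2, p1, p2, k3] as OpenCV has them; the pictures are not rectified), "R" (3x3) and "t" (3): a world point X has camera coordinates R X + t. Camera axes: x right, y down, z forward; pixel columns grow to the right and rows downward; lengths in m; the calibration is good to about 2 mm. A picture is of the moment at which its call begins.
A pose or a line that the arm cannot do raises robot.IKError and nothing moves.
- robot.close_job(): hands the job in; it is judged then, once.
The state is a dict: "t": time; "joint_pos": joint angles; "joint_velocities": joint speeds; "effort": joint torques, N m; "tcp_pos": TCP position; "tcp_rot": TCP orientation; "wrist_force": force on the tool from outside, world axes, zero at the start; "torque": the same for the moment, N m; "opening": opening from 0.0 (shut) to 1.0 (fully open); "gripper_force": force on a finger pad.
Only numpy, scipy, OpenCV 4.12 (cv2) and the standard library are available. Lean on these libraries where they do the work, as an engineer would, in place of code of your own. Each camera call takes 0.05 s, during which the arm holds its last target. There are 200 camera calls.

## Working session

There is one attempt and no reset: what is moved stays moved. The work goes in short steps, each a Python script; the robot and the scene stay as the last script left them, time stands still between calls to the robot, and variables do not carry over. Pictures are saved under pics/ and viewed, at most 10 in all, crops included, and the job is handed in when it is done.

```bash
ls; mkdir -p pics
cat > h.py <<'E'
import numpy as np, cv2
from plant import robot
def pts(f):
    h,w=f["range_z"].shape
    v,u=np.mgrid[0:h,0:w]
    K=np.array([[f["fx"],0,f["cx"]],[0,f["fy"],f["cy"]],[0,0,1]])
    n=cv2.undistortPoints(np.stack([u,v],-1).reshape(-1,1,2).astype(np.float64),K,np.array(f["dist_coeffs"],float)).reshape(h,w,2)
    z=f["range_z"][...,None]
    P=np.concatenate([n*z,z],-1)
    X=(P-np.array(f["t"]))@np.array(f["R"])
    X[f["range_z"]<=0]=np.nan
    return X
def save(f,n): cv2.imwrite(n,cv2.cvtColor(f["image"],cv2.COLOR_RGB2BGR))
E
python3 - <<'E'
from h import *
import pickle
for n in ["top","scene"]:
    f=robot.grab_frame(n); save(f,f"pics/{n}0.png"); pickle.dump({k:f[k] for k in f},open(n+".pkl","wb"))
    print(n,f["R"],f["t"])
print(robot.nose_length,robot.sense())
E
```

```text
pics
top [[-0.00707829 -0.99985167 -0.01570135]
 [-0.98029389  0.01003801 -0.19728947]
 [ 0.19741782  0.01399547 -0.98021953]] [0.10116953 0.56098847 1.43692407]
scene [[-0.35269481  0.93570527 -0.00787469]
 [ 0.67267874  0.24768449 -0.69724867]
 [-0.65046882 -0.25121313 -0.71678608]] [ 0.11305324 -0.3121235   1.74427721]
0.011 {'t': 0.1, 'joint_pos': array([-1.17290761,  0.46942347, -0.04859141,  1.53359147,  0.02413925,
        1.14099986, -0.08229505]), 'joint_velocities': array([ 0.0005893 , -0.00116121, -0.00029349, -0.00255035, -0.00076273,
       -0.00056735, -0.00046534]), 'effort': array([ 1.38385494e-03, -5.11516786e+01, -4.66306717e-02, -2.38392699e+01,
        1.08142494e-02,  4.39185053e-03, -5.28189162e-06]), 'tcp_pos': array([0.27918582, 0.61394337, 0.21641693]), 'tcp_rot': array([-3.13976018e+00,  1.01392842e-04,  2.71485159e+00]), 'wrist_force': array([-0.7851438 ,  0.40064001, -0.30573573]), 'torque': array([ 0.01866735, -0.04355925,  0.01115363]), 'gripper_force': 0.0, 'opening': 0.9975943466816862}
```

View pics/top0.png

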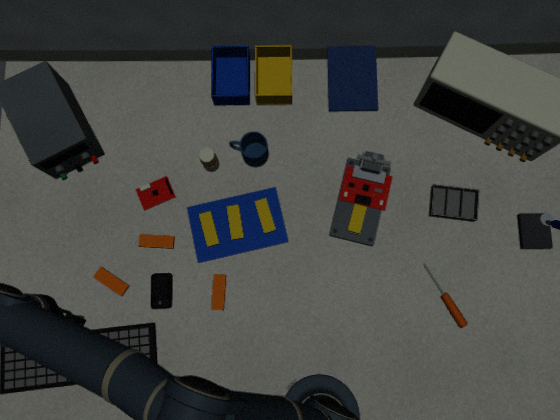

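View pics/scene0.png

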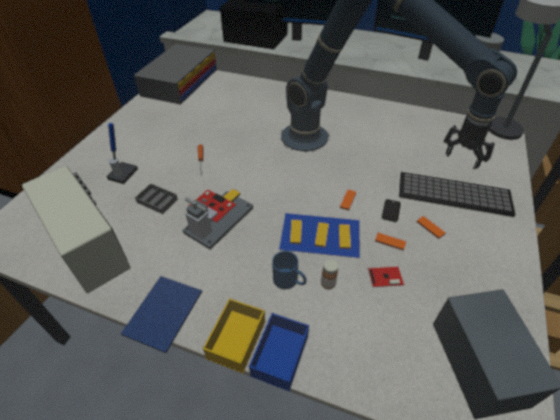

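The top view shows mat plates at about (208,228), (235,222) and (264,215), the post plate at (357,218) and the board at (366,187). The orange blocks are decoys. Next I measure these with depth.

Run:
```python
from h import *
import pickle
for n in ["top","scene"]:
    f=pickle.load(open(n+".pkl","rb")); X=pts(f); hsv=cv2.cvtColor(f["image"],cv2.COLOR_RGB2HSV)
    for nm,lo,hi in [("yellow",(20,120,60),(33,255,255)),("red",(174,150,60),(180,255,255)),("red",(0,150,60),(5,255,255)),("blue",(105,150,60),(120,255,255))]:
        m=cv2.inRange(hsv,lo,hi); k,lab,st,c=cv2.connectedComponentsWithStats(m)
        for i in range(1,k):
            if st[i,4]<60: continue
            P=X[lab==i]; P=P[~np.isnan(P[:,0])]; z=np.median(P[:,2]); Q=P[abs(P[:,2]-z)<.006]
            if len(Q)<20 or not .2<Q[:,0].mean()<.8: continue
            r=cv2.minAreaRect(Q[:,:2].astype(np.float32))
            print(n,nm,c[i].round(),st[i,4],"z",z.round(4),"mean",Q.mean(0).round(4),"rect",np.round(r[0],4),np.round(r[1],4),round(r[2],1))
```

```text
top yellow [265. 215.] 397 z 0.0152 mean [0.5525 0.1474 0.0151] rect [0.5538 0.1478] [0.0991 0.0341] 16.7
top yellow [235. 222.] 405 z 0.0151 mean [0.535  0.235  0.0151] rect [0.5349 0.2351] [0.0985 0.0346] 9.6
top yellow [357. 218.] 372 z 0.0731 mean [ 0.5313 -0.1131  0.0731] rect [ 0.5314 -0.1132] [0.0377 0.0799] 74.1
top yellow [209. 228.] 408 z 0.0151 mean [0.516  0.311  0.0152] rect [0.5163 0.3113] [0.0997 0.0349] 15.4
top red [365. 189.] 925 z 0.0996 mean [ 0.6077 -0.1345  0.0995] rect [ 0.6124 -0.1356] [0.1302 0.0999] 75.2
top red [155. 194.] 573 z 0.0039 mean [0.6236 0.4747 0.0041] rect [0.6267 0.4735] [0.0713 0.098 ] 25.0
top blue [237. 225.] 3726 z 0.0033 mean [0.5256 0.2288 0.0033] rect [0.5299 0.2294] [0.1693 0.2682] 12.7
scene yellow [231. 195.] 109 z 0.0708 mean [ 0.5199 -0.1063  0.0708] rect [ 0.5187 -0.1061] [0.0377 0.0525] 69.9
scene yellow [296. 231.] 201 z 0.0133 mean [0.5562 0.1501 0.0133] rect [0.5548 0.1493] [0.0989 0.0312] 18.3
scene yellow [321. 234.] 209 z 0.0134 mean [0.5373 0.2375 0.0135] rect [0.5357 0.237 ] [0.0985 0.0321] 9.6
scene yellow [344. 236.] 215 z 0.0136 mean [0.5192 0.3135 0.0136] rect [0.517  0.3136] [0.1028 0.0314] 14.6
scene red [217. 205.] 295 z 0.0974 mean [ 0.6064 -0.118   0.0975] rect [ 0.6126 -0.1322] [0.1233 0.0942] 77.3
scene red [385. 275.] 347 z 0.004 mean [0.6241 0.4736 0.004 ] rect [0.6259 0.4743] [0.0663 0.0945] 26.1
scene blue [320. 236.] 1541 z 0.0015 mean [0.5361 0.2324 0.0015] rect [0.5302 0.2306] [0.1652 0.2577] 12.6
```

```bash
cat >> h.py <<'E'
YS=np.deg2rad(-15.0); xs=np.array([np.cos(YS),np.sin(YS),0])
SEAT=np.array([0.6124,-0.1356,0])-0.072*xs; SEAT[2]=0.0608
YP=np.deg2rad(16.2); xp=np.array([np.cos(YP),np.sin(YP),0])
PL=np.array([0.5537,0.148,0.009])
down=lambda y:[np.pi,0,y]
OFF=-0.024
E
python3 - <<'E'
from h import *
f=robot.grab_frame("wrist"); s=robot.sense()
from scipy.spatial.transform import Rotation as Ro
c=-np.array(f["R"]).T@np.array(f["t"]); print("cam in tool",Ro.from_euler("xyz",s["tcp_rot"]).inv().apply(c-s["tcp_pos"]))
g=PL+OFF*xp
for y in (0,np.pi): print(robot.inverse_kinematics([*g[:2],.12],down(YP+y)), robot.inverse_kinematics([*(SEAT+OFF*xs)[:2],.12],down(YS+y)))
print(SEAT,robot.nose_length)
E
```

```text
cam in tool [ 0.06996426 -0.00064676 -0.15647784]
[-0.76834538  0.41129543  0.55444582  1.95957948 -0.28465308  0.84732841
 -1.34881798] [-0.63365313  0.5329315   1.03551146  2.01452228 -0.58023605  0.92249981
 -1.12154084]
[-0.3546702   0.37274751  0.02208989  1.93613808 -0.01087289  0.83281923
  1.52675825] [-0.25615924  0.37267304  0.48592883  1.99696431 -0.23350448  0.82552715
  1.66991699]
[ 0.54285334 -0.11696503  0.0608    ] 0.011
```

Run:
```python
from h import *
g=PL+OFF*xp
robot.goto([*g[:2],.10],down(YP+np.pi))
robot.grip(0.68,30); print(robot.sense()["opening"],robot.nose_length)
f=robot.grab_frame("wrist"); save(f,"pics/w1.png")
hit=robot.move_straight([*g[:2],.0145],vel=.08,contact_N=6)
print(hit,robot.sense()["tcp_pos"])
robot.grip(0,40); s=robot.sense(); print(s["opening"],s["gripper_force"],s["wrist_force"],s["t"])
robot.move_straight([*g[:2],.13],vel=.1)
s=robot.sense(); print(s["opening"],s["gripper_force"],s["tcp_pos"])
f=robot.grab_frame("wrist"); save(f,"pics/w2.png")
a=cv2.imread("pics/w1.png");b=cv2.imread("pics/w2.png"); cv2.imwrite("pics/w12.png",cv2.resize(np.hstack([a,b]),(800,300)))
```

```text
0.6795658633720154 0.011
False [0.53111568 0.14144507 0.01500298]
0.0007452311208060078 0.0 [-0.25924866  0.43928171 -0.45612862] 4.3667
-0.0029914686153945298 0.0 [0.53012652 0.14112648 0.12928157]
```

View pics/w12.png

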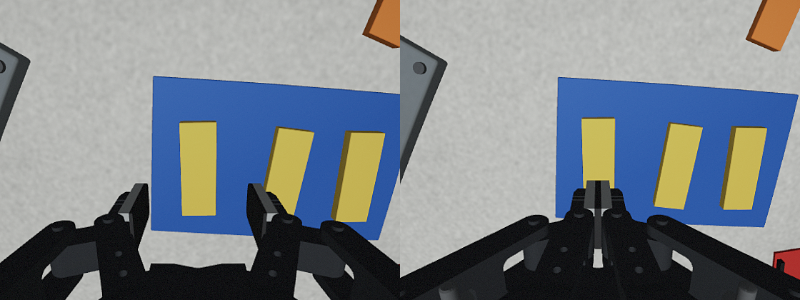

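The fingers shut above or beside the plate: in the right half they are closed at (598,200) and the plate still lies at (598,145). I'll measure the real fingertip position and the plate in the wrist point cloud.

```bash
cat >> h.py <<'E'
def plates(f,zlo=0.008,zhi=.5):
    X=pts(f); hsv=cv2.cvtColor(f["image"],cv2.COLOR_RGB2HSV)
    m=cv2.inRange(hsv,(20,90,40),(33,255,255)); k,lab,st,c=cv2.connectedComponentsWithStats(m)
    for i in range(1,k):
        if st[i,4]<100: continue
        Q=X[lab==i]; Q=Q[Q[:,2]>zlo]
        if len(Q)<50: continue
        z=np.percentile(Q[:,2],70); Q=Q[abs(Q[:,2]-z)<.003]
        r=cv2.minAreaRect(Q[:,:2].astype(np.float32)); print(c[i].round(),len(Q),"z",z.round(4),np.round(r[0],4),np.round(r[1],4),round(r[2],1))
E
python3 - <<'E'
from h import *
from scipy.spatial.transform import Rotation as Ro
def tip(op):
    robot.grip(op); f=robot.grab_frame("wrist"); s=robot.sense(); X=pts(f)
    T=Ro.from_euler("xyz",s["tcp_rot"]).inv().apply((X-s["tcp_pos"]).reshape(-1,3))
    M=T[(np.abs(T[:,0])<.03)&(np.abs(T[:,1])<.08)&(T[:,2]<.045)&(T[:,2]>-.06)]
    print(op,s["opening"],"max tool z",np.percentile(M[:,2],[90,98,99.5,100]), "x near tip", np.percentile(M[M[:,2]>np.percentile(M[:,2],97),0],[5,95]))
    return f
print(robot.sense()["tcp_pos"])
tip(0)
f=tip(.45); f=tip(.68); plates(f)
plates(robot.grab_frame("top"))
E
```

```text
[0.53014904 0.14117141 0.12924489]
0 -0.00043283561047203464 max tool z [-0.02588075 -0.02035278 -0.01842758 -0.0170743 ] x near tip [0.00829906 0.01284081]
0.45 0.44696730484092184 max tool z [-0.02493341 -0.0188624  -0.01650704 -0.01470603] x near tip [-0.00703121  0.01238312]
0.68 0.6813406723197374 max tool z [-0.02693629 -0.02151205 -0.01934911 -0.01817881] x near tip [-0.00727418  0.01039156]
[278. 222.] 5289 z 0.0154 [0.5504 0.1485] [0.0998 0.0356] 16.8
[390. 221.] 4353 z 0.0155 [0.5306 0.2358] [0.0969 0.0364] 9.2
[479. 233.] 4970 z 0.0156 [0.5133 0.312 ] [0.1002 0.0377] 16.0
[273.  74.] 190 z 0.0689 [0.9814 0.1193] [0.1604 0.1078] 0.1
[234. 222.] 194 z 0.0176 [0.5349 0.2355] [0.099  0.0343] 9.0
[357. 218.] 205 z 0.0746 [ 0.5308 -0.1132] [0.0377 0.0787] 73.6
[209. 228.] 233 z 0.0173 [0.5157 0.3112] [0.0991 0.0347] 15.6
```

The depth suggests the fingertips stop short of the nominal nose length. I'll touch the plate top gently with shut fingers to measure it.

Run:
```python
from h import *
f=robot.grab_frame("wrist"); s=robot.sense(); 
p=s["tcp_pos"].copy()
robot.grip(0)
robot.move_straight([p[0],p[1],.035],vel=.12)
hit=robot.move_straight([p[0],p[1],-.008],vel=.02,contact_N=3)
s=robot.sense(); print(hit,s["tcp_pos"],s["wrist_force"],s["t"])
robot.move_straight([p[0],p[1],.06],vel=.1)
```

```text
True [0.53061708 0.14130978 0.00120709] [-1.01530408  0.00916745  5.40082852] 10.0167
```

```bash
sed -i 's/^PL=.*/PL=np.array([0.5525,0.1482,0.009])/' h.py
python3 - <<'E'
from h import *
g=PL+OFF*xp
robot.grip(0.58,40)
robot.move_straight([*g[:2],.02],vel=.1,attitude=down(YP+np.pi))
hit=robot.move_straight([*g[:2],-.016],vel=.02,contact_N=3)
s=robot.sense(); z=s["tcp_pos"][2]; print(hit,s["tcp_pos"],s["wrist_force"])
if hit: robot.move_straight([*g[:2],z+.002],vel=.03)
print(robot.sense()["tcp_pos"])
robot.grip(0,40); s=robot.sense(); print(s["opening"],s["gripper_force"],s["wrist_force"],s["tcp_pos"])
if s["opening"]>.3:
    robot.move_straight([*g[:2],.13],vel=.1)
    s=robot.sense(); print(s["opening"],s["gripper_force"],s["tcp_pos"],s["t"])
    f=robot.grab_frame("wrist"); save(f,"pics/w3.png"); plates(f)
E
```

```text
True [ 0.52942467  0.14148674 -0.01375557] [-0.75646824 -0.57302089  5.10218762]
[ 0.52948106  0.14152156 -0.01173421]
0.4112762019257722 43.17334011000639 [ 0.1237335  -0.8335428   4.15062938] [ 0.52944793  0.14147912 -0.01160018]
0.4016016749126482 40.87508261203766 [0.5289738  0.14136667 0.12930176] 15.4333
[387. 232.] 5076 z 0.0155 [0.5321 0.2361] [0.1001 0.0361] 9.1
[479. 235.] 4984 z 0.0156 [0.513  0.3117] [0.0997 0.0375] 15.8
[277. 293.] 12912 z 0.1564 [0.5356 0.1441] [0.0699 0.0361] 16.8
```

View pics/w3.png

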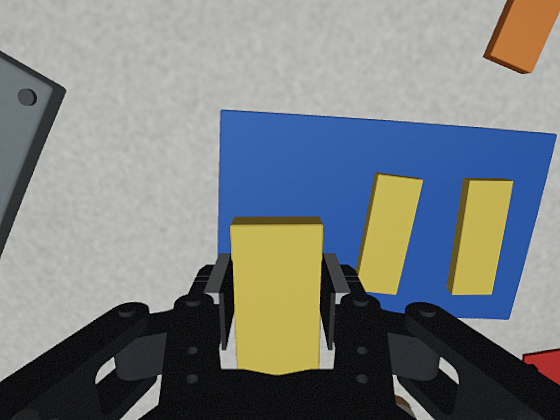

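Gripped: the plate's robot-side end is at (277,222) between the pads, square and level, with its centre about 23 mm ahead of the TCP. Next I carry it to the post and slide it in.

Run:
```python
from h import *
a=down(YS+np.pi); C=SEAT-.023*xs
at=lambda d,z:[*(C+d*xs)[:2],z]
robot.goto(at(-.07,.12),a)
robot.move_straight(at(-.07,.0627),vel=.08)
f=robot.grab_frame("wrist"); plates(f); 
f=robot.grab_frame("scene"); save(f,"pics/s2.png"); plates(f)
h=robot.move_straight(at(0,.0627),vel=.04,contact_N=5)
s=robot.sense(); print(h,s["tcp_pos"],at(0,0),s["wrist_force"],s["opening"],s["t"])
if not h:
    h=robot.move_straight(at(0,.053),vel=.015,contact_N=2.5)
    s=robot.sense(); print(h,s["tcp_pos"],s["wrist_force"],s["opening"],s["t"])
f=robot.grab_frame("wrist"); save(f,"pics/w4.png"); plates(f)
```

```text
[277. 293.] 12950 z 0.09 [ 0.4602 -0.0948] [0.0362 0.07  ] 75.3
[196.  70.] 46 z 0.1025 [-0.2572 -0.6736] [0.0145 0.376 ] 89.9
[235. 189.] 147 z 0.0883 [ 0.4803 -0.0971] [0.0381 0.0973] 78.4
[321. 234.] 169 z 0.0147 [0.5349 0.2372] [0.1034 0.0327] 8.6
[344. 236.] 178 z 0.0149 [0.5177 0.3131] [0.1    0.0342] 17.2
[234. 335.] 140 z 0.0615 [0.9814 0.1232] [0.1073 0.1602] 89.9
False [ 0.52044547 -0.11092119  0.06268844] [np.float64(0.5206370465025386), np.float64(-0.11101219071526053), 0] [ 0.1476333  -0.46663784 -0.85496815] 0.40602566516507765 19.325
True [ 0.52073886 -0.11101185  0.05803904] [-0.96754331  0.74645312  6.41852784] 0.4101138240695392 19.75
[277. 285.] 12955 z 0.085 [ 0.5275 -0.113 ] [0.0361 0.07  ] 75.5
```

View pics/w4.png

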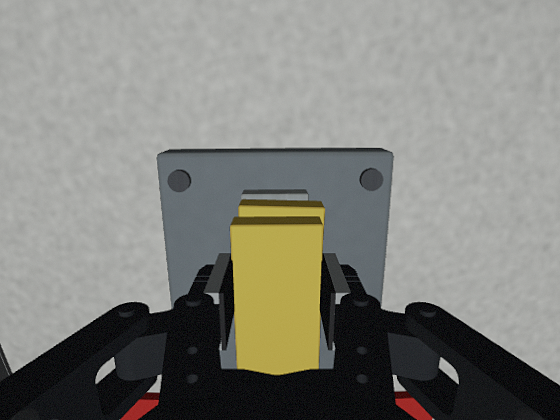

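The plate has landed on plate 0, with its end edge at row 222, plate 0's at row 203 and the bar's at row 191. I'll measure the offsets in the seat frame before letting go.

Run:
```python
from h import *
f=robot.grab_frame("wrist"); X=pts(f).reshape(-1,3); D=X-SEAT
ys=np.array([-xs[1],xs[0],0]); u,v=D@xs,D@ys
for n,z in (("bar",0),("p0",.012),("p1",.024)):
    m=(abs(D[:,2]-z)<.003)&(u<-.02)&(u>-.08)&(abs(v)<.03)
    for lo,hi in((-.08,-.02),): 
        k=m; print(n,k.sum(),"z",np.median(D[k,2]).round(4),"u min",np.percentile(u[k],[0.5,3]).round(4),"v",np.percentile(v[k],[1,99]).round(4))
```

```text
bar 586 z -0.0001 u min [-0.057  -0.0569] v [-0.0157  0.0157]
p0 1165 z 0.012 u min [-0.0548 -0.0546] v [-0.0163  0.0194]
p1 7017 z 0.024 u min [-0.0506 -0.0501] v [-0.024   0.0257]
```

Run:
```python
from h import *
C=SEAT-.023*xs
robot.grip(0.6); robot.sleep(.3)
robot.move_straight([*C[:2],.15],vel=.08)
f=robot.grab_frame("wrist"); plates(f,.04); save(f,"pics/w5.png")
f=robot.grab_frame("top"); plates(f,.04)
im=cv2.cvtColor(f["image"],cv2.COLOR_RGB2BGR)[120:260,300:430]; 
a=cv2.imread("pics/w5.png"); cv2.imwrite("pics/c5.png",np.hstack([cv2.resize(a,(400,300)),cv2.resize(im,(300,300))]))
print(robot.sense()["t"])
```

```text
[277. 227.] 5930 z 0.0851 [ 0.5303 -0.1136] [0.036  0.0756] 75.6
[273.  74.] 181 z 0.0717 [0.9806 0.1193] [0.1606 0.1076] 0.1
[353. 224.] 73 z 0.0865 [ 0.5181 -0.1018] [0.0219 0.0414] 80.4
21.8667
```

View pics/c5.png

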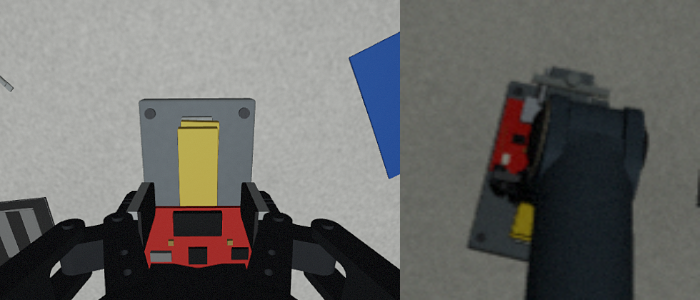

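The plate lies flat and square on the stack at (198,165), and the black pad is at (198,223) on the board. Now I locate the pad and press.

Run:
```python
from h import *
f=robot.grab_frame("wrist"); X=pts(f); hsv=cv2.cvtColor(f["image"],cv2.COLOR_RGB2HSV)
m=(hsv[...,2]<70)&(abs(X[...,2]-.105)<.003); m[:280]=0; m[345:]=0; m[:,:230]=0; m[:,325:]=0
Q=X[m]; r=cv2.minAreaRect(Q[:,:2].astype(np.float32)); est=SEAT+.036*xs; print(m.sum(),np.median(Q[:,2]),r,est)
c=np.array(r[0]); P=(c+est[:2])/2 if np.linalg.norm(c-est[:2])<.006 else est[:2]
robot.grip(0)
robot.move_straight([*P,.12],vel=.1)
b=robot.sense()["wrist_force"]
h=robot.move_straight([*P,.078],vel=.02,contact_N=1.2); s=robot.sense(); print(h,s["tcp_pos"],s["wrist_force"]-b)
z=s["tcp_pos"][2]
while z>.070:
    z-=.001; robot.move_straight([*P,z],vel=.015); robot.sleep(.1)
    s=robot.sense(); F=(s["wrist_force"]-b)[2]; print(round(z,4),s["tcp_pos"][2].round(4),F.round(2))
    if F>12: break
print(s["t"])
```

```text
2297 0.1050766239553027 ((0.5777775645256042, -0.12441135942935944), (0.05748949944972992, 0.030773770064115524), 74.60102081298828) [ 0.57762667 -0.12628251  0.0608    ]
True [ 0.57752175 -0.12531234  0.08945364] [0.38520626 0.78450831 2.61576079]
0.0885 0.0885 2.55
0.0875 0.0874 2.65
0.0865 0.0864 2.37
0.0855 0.0854 2.31
0.0845 0.0844 2.47
0.0835 0.0834 2.3
0.0825 0.0825 3.06
0.0815 0.0815 3.09
0.0805 0.0809 6.5
0.0795 0.0809 13.03
28.15
```

The board landed on the stack after about 10 mm, well before the stop, and the total force is 13 N. A last check before handing in.

Run:
```python
from h import *
robot.sleep(.5); s=robot.sense(); print(s["wrist_force"],s["tcp_pos"])
f=robot.grab_frame("wrist"); save(f,"pics/w6.png"); X=pts(f).reshape(-1,3); D=X-SEAT
ys=np.array([-xs[1],xs[0],0]); u,v=D@xs,D@ys
for n,z in (("bar",0),("p0",.012),("p1",.024)):
    m=(abs(D[:,2]-z)<.003)&(u<-.02)&(u>-.08)&(abs(v)<.022); print(n,m.sum(),np.median(D[m,2]),np.percentile(u[m],.5),np.percentile(v[m],[1,99]))
plates(f,.04)
```

```text
[-3.61598681  0.39074117 12.23007359] [ 0.57771016 -0.12535421  0.08088623]
bar 128 -0.00015351739355730712 -0.056742043807356236 [-0.01476744  0.0133774 ]
p0 517 0.011920645602724857 -0.05430677336710349 [-0.01557675  0.01954812]
p1 6551 0.024034423610540083 -0.05033707477102166 [-0.01789306  0.01729159]
[275. 145.] 13769 z 0.0851 [ 0.528  -0.1131] [0.0361 0.0704] 75.5
[339. 306.] 106 z 0.092 [ 0.6025 -0.1025] [0.0049 0.0048] 76.1
```

View pics/w6.png

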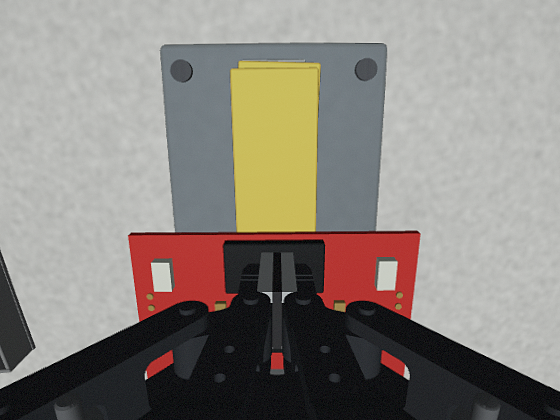

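The fingers hold the pad at (275,265). The board's front edge at row 235 rests on the square stack, and the force is steady at about 12 N.

```bash
python3 -c "
from plant import robot
print(robot.close_job())"
```

```text
the job is handed in; nothing more can be done
None
```

I added one spacer plate squarely on the plate already on the post, pressed the board down onto the stack and handed the job in with the gripper still holding it at about 12 N; no verdict came back.

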